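# Set the purge valve for a sample bottle

### The arm

A 6-joint arm with a two-finger parallel gripper is mounted at the origin on the work surface. World frame = base frame: x ahead of the robot, y to its left, z up, the work surface at z = 0. Lengths are in m, angles in rad, forces in N, time in s.
With the tool pointing down it reaches from about 0.35 to 0.975 m from the base axis. Payload 4.9 kg.
Tool frame: the origin (TCP) lies between the finger pads; the fingertips stand 14 mm ahead of it and the grasp point (between the pads) lies 5 mm behind it (manip.tcp_to_tips is the distance from the TCP to the fingertips, in m); z points along the fingers, y is the line along which they close (so a half turn about z gives the same grasp; the last joint's range is limited). The gripper opens to 85 mm and grips with 20 to 120 N. Pads are 22 mm wide; open, the fingers measure 114 mm over their backs; the gripper's body (76 mm by 85 mm) begins 54 mm behind the grasp point. The pads swing forward as they close: fully open they stand 13 mm farther back than shut.
Start: joints at [1.22, 0.053, 1.613, -0, 1.476, -0.119], TCP at [0.144, 0.608, 0.215] pointing down, gripper open.
Joint ranges: [-3.01, 3.01], [-1.01, 2.22], [0.06, 2.58], [-1.02, 4.17], [0.09, 2.62], [-3.14, 3.14]. Speed limits (rad/s): [2.57, 2.57, 3.14, 3.14, 3.14, 3.14].

### API

Orientations are given as a unit quaternion [w, x, y, z].
In Python, from plant import manip gives the robot as it stands.
- The arm moves only by the tool servo_tool, never from a script. Its argument "moves" is a list that holds one entry, the list of rows, each a list of 7 numbers: the shift along the tool's x, y, z in mm, then the turn, a rotation vector about the tool's x, y, z in degrees, then the finger opening in mm, from 0 to 85.4. In form: [[[x, y, z, ax, ay, az, fingers], ...]]. A call has 1 to 12 rows; each row shifts and turns the commanded pose from where the row before left it, along the tool's axes as they then stand; what a row does not reach is not made up. A row lasts 1/8 s, in which the tool goes at most 62.5 mm and 10.7 degrees, less where a joint would pass 70% of its speed; a pose out of reach is approached as far as the arm can. A call with a gripper value outside its range is refused whole. The fingers move at their own pace and stop on an object; the grip force is fixed at half the most. Time passes only in rows, so rows that do not move let the fingers close. It gives the time, the measured TCP pose, the force, the opening and the grip force at its end, in the units of the state.
- manip.state(): the state, without advancing time (a new reading comes with each control period).
- manip.grab_frame(name): name is "side" or "top" or "wrist"; returns a dict with "image" (480x640x3 uint8, blue, green, red), "mtx" (3x3 intrinsics, pixels), "eye" and "rotation" of the camera in the world. Camera axes: x right, y down, z forward; pixel columns grow to the right and rows downward; lengths in m; the calibration is good to about 2 mm. A picture is of the moment at which its call begins. There is no depth.
- manip.job_done(): hands the job in; it is judged then, once.
The state is a dict: "time": time; "joint_pos": joint angles; "joint_vel": joint speeds; "joint_efforts": joint torques, N m; "tool_pos": TCP position; "tool_rot": TCP orientation; "contact_force": force on the tool from outside, world axes, zero at the start; "ft_torque": the same for the moment, N m; "gripper_width": opening from 0.0 (shut) to 1.0 (fully open); "grasp_force": force on a finger pad.
Only numpy, scipy, OpenCV 4.12 (cv2) and the standard library are available. Lean on these libraries where they do the work, as an engineer would, in place of code of your own. Each camera call takes 0.05 s, during which the arm holds its last target. There are 200 camera calls.

### The job

Lay the blue-capped sample bottle gently on its side in the white V-saddles of the purge cradle, foot end towards the cradle's blue end plate, and let go of it. Then take the valve wheel by its black crank handle, close the valve fully to its stop (clockwise from above), back it off exactly two full turns, and finish still gripping the handle there, without letting go. Leave the other bottles and the jar as they are.

Things in the scene. Friction and masses are not known exactly. Their poses are not given: they have to be found in the camera images.
- bottle: Aluminium bottle to lay down, the only one with a blue cap: 50 mm diameter, 125 mm tall; straight to 88 mm, shoulder to a 22 mm neck, cap 28 mm wide from 105 mm up. 80 to 170 g. Origin: centre of its foot, +z along its axis to the cap. Starts upright on the bench, in one of three places shared with the small bottles.
- bottle_mid (a point): Point on the bottle's axis 60 mm above its foot, on the straight cylinder; a good place to grip.
- bottle_cap (a point): Top centre of the bottle's blue cap.
- cradle: Fixed cradle: steel base 165 x 80 x 8 mm, two white V-saddles 10 mm thick at x = -38 and +22 mm, 54 mm wide, tops at most 49 mm above the bench; blue end plate 56 mm wide, inner face at x = -72 mm, top 68 mm high. Origin at bench height; +x runs along the lying bottle from foot to cap (robot's left, +y, within 0.3 rad), +z up. Nothing stands at the +x end.
- cradle_rest (a point): Where bottle_mid lies when the bottle rests properly in the saddles: above the cradle's origin, 55 mm above the bench. The foot is then 12 mm from the end plate.
- valve_base: Fixed gas valve: grey round flange 170 mm across, 10 mm thick, brass body, copper pipes. Origin at bench height on the stem axis, +z up. A red radial mark on the flange's edge, at its -x side, shows where the crank handle stands when the valve is shut (and at every whole turn open). Wheel: blue, level, 112 mm across, rim 12 mm thick, its centreline 96 mm above the bench.
- valve (a joint): Wheel angle, rad: 0 = shut against a hard stop, growing as it opens (anticlockwise from above), 6.283 per turn, at most 22. Starts between 1.2 and 5.0, under one turn open. Stiff: 0.12 N m, about 2.5 N at the handle; stays where left. The handle's direction from the stem, counted anticlockwise from the valve_base's -x axis, equals this value.
- valve_axis (a point): Point on the vertical stem axis, 136 mm above the bench, level with handle_mid; centre of the circle that the handle follows.
- handle: Crank handle: black upright grip on the wheel's rim, 50 mm from the stem axis. It spins freely on its own upright pin, so fingers need not turn while leading it round. 22 mm diameter, 52 mm tall, from 106 to 158 mm above the bench; origin at the centre of its underside. Its own yaw means nothing.
- handle_mid (a point): Middle of the handle, on its axis, 136 mm above the bench; grip it here from above.
- small_a: Bystander: small aluminium bottle with a white cap, 40 mm diameter, 95 mm tall, upright; origin at its foot. Leave alone.
- small_b: Bystander: a second such small bottle with a white cap, 40 mm diameter, 95 mm tall, upright; origin at its foot. Leave alone.
- jar: Bystander: amber jar with a black lid, 52 mm diameter, 70 mm tall, upright; origin at its foot. Leave alone.
Things that resemble listed ones, but are neither listed nor needed, are in the scene too. What is shaped like the bottle but orange is not meant.

How it is judged:
By the outcome, as a careful person would: the job done as asked, in the order asked, and still so for the second after the job is handed in, while the arm keeps its last pose, push and grip.
It also fails if it takes over 72 s, if anything falls off the work surface, if the arm or the gripper's body presses on something with over 40 N, if the wrist force passes 120 N, or if a joint passes its speed limit or range.

## Working session

There is one attempt and no reset: what is moved stays moved. The work goes in short steps, Python scripts to look and compute and a tool call to move; the robot and the scene stay as the last step left them, time stands still between calls to the robot, and variables do not carry over. Pictures are saved under pics/ and viewed, at most 10 in all, crops included, and the job is handed in when it is done.

Besides the shell and the picture viewer there is one more tool, called as name([rows], argument=value, ...), one row to a line, values as JSON. servo_tool: Moves the arm, as the interface text tells. Its arguments: {"type":"object","properties":{"moves":{"type":"array"}},"required":["moves"]}

```bash
mkdir -p pics
cat > h.py <<'E'
import numpy as np, cv2
from plant import manip
def save(n,f):
    d=manip.grab_frame(n); cv2.imwrite(f'pics/{f}.png',d['image']); np.savez(f'pics/{f}.npz',mtx=d['mtx'],eye=d['eye'],rot=d['rotation']); return d
def ray(f,u,v):
    d=np.load(f'pics/{f}.npz'); r=d['rot']@np.linalg.inv(d['mtx'])@[u,v,1]; return d['eye'],r
def atz(f,u,v,z):
    e,r=ray(f,u,v); return e+r*(z-e[2])/r[2]
def proj(f,p):
    d=np.load(f'pics/{f}.npz'); c=d['mtx']@(d['rot'].T@(np.array(p)-d['eye'])); return c[:2]/c[2]
E
python3 - <<'E'
from h import *
for n in("top","side"):
    d=save(n,n+'0'); print(d['eye'],d['rotation'].round(3).tolist(),d['mtx'].tolist())
s=manip.state(); print(s['time'],s['tool_pos'],s['tool_rot'])
E
```

```text
[0.39898823 0.02272193 1.38302259] [-0.05, 0.716, -0.695, 0.043] [[601.7115498215124, 0.0, 323.77830663942586], [0.0, 601.7115498215124, 233.87732597556393], [0.0, 0.0, 1.0]]
[ 0.18677068 -0.73548319  0.62049433] [-0.481, 0.845, -0.208, 0.105] [[449.1133624942974, 0.0, 323.44997115383785], [0.0, 449.1133624942974, 235.87062947445526], [0.0, 0.0, 1.0]]
0.1 [0.14337563 0.60771406 0.21336313] [-2.11430204e-04  1.15635710e-01  9.93291248e-01 -9.13502752e-04]
```

```bash
sed -i "s/^def save/from scipy.spatial.transform import Rotation as R\ndef save/; s/rot=d\['rotation'\]/rot=R.from_quat(np.roll(d['rotation'],-1)).as_matrix()/" h.py
python3 - <<'E'
from h import *
for n in("top","side"): save(n,n+'0')
print(np.load('pics/top0.npz')['rot'].round(2))
E
```

```text
[[ 0.03 -0.99  0.13]
 [-1.   -0.03  0.01]
 [-0.01 -0.13 -0.99]]
```

View pics/top0.png

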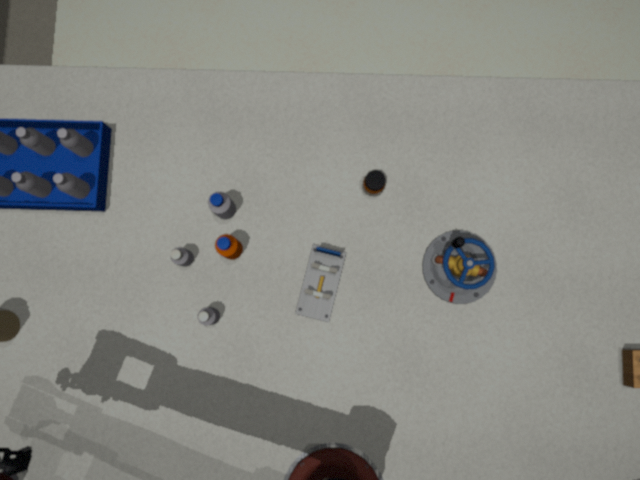

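View pics/side0.png

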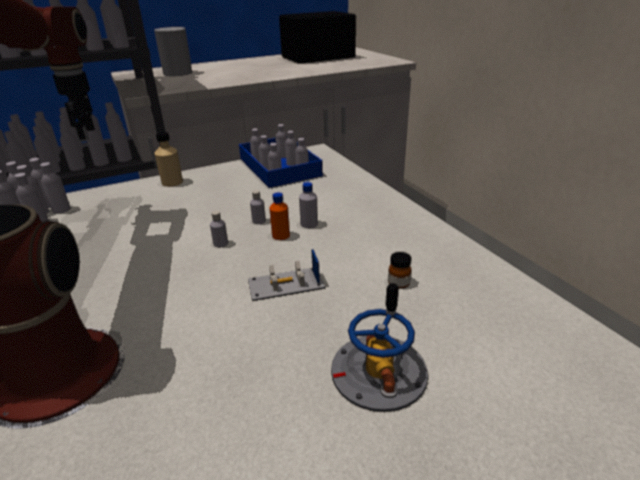

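The top view shows these bottle-shaped candidates:
- Grey with a blue cap at (218,202).
- Orange with a blue cap at (228,245). This is the excluded lookalike.
- White-capped small bottles at (181,255) and (207,315).

The grey one with the blue cap fits. The cradle is at (320,283) with its plate at the image top (world +x). The valve is at (460,268), its handle at (458,242) and its red mark at (451,297). I'll confirm with one enlarged crop.

Run:
```python
from h import *
im=cv2.imread('pics/top0.png')
a=cv2.resize(im[180:340,165:365],None,fx=4,fy=3.75,interpolation=cv2.INTER_CUBIC)
a=cv2.resize(im[185:335,165:365],(800,600),interpolation=cv2.INTER_CUBIC)
cv2.imwrite('pics/c1.png',a)
b=cv2.resize(im[217:317,400:520],(720,600),interpolation=cv2.INTER_CUBIC)
cv2.imwrite('pics/c2.png',b)
```

```text
(no output)
```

View pics/c1.png

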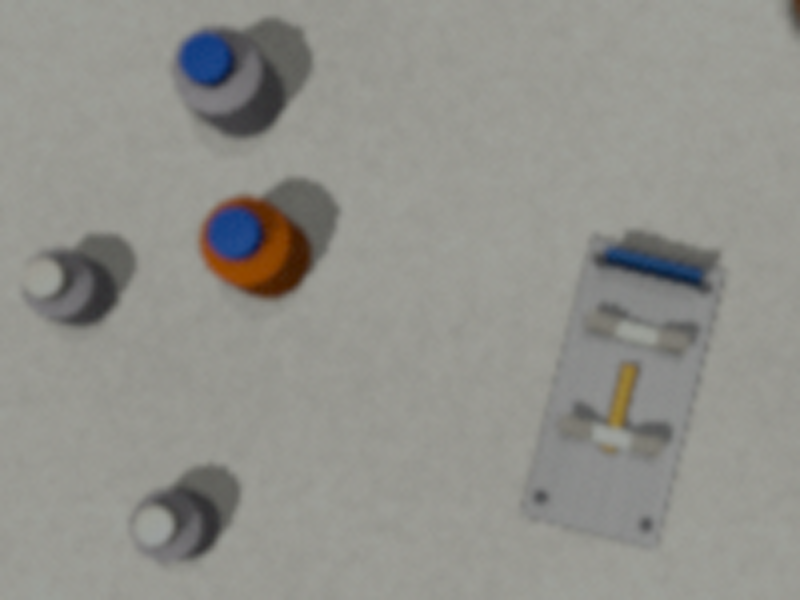

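View pics/c2.png

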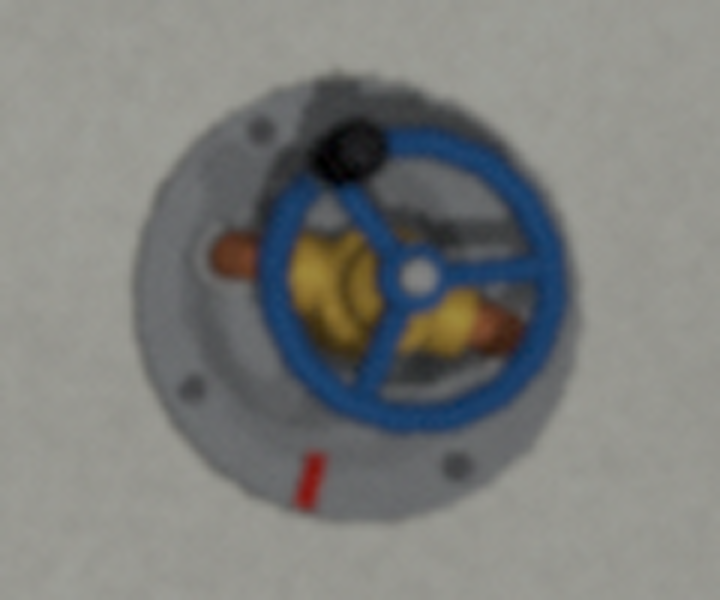

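Run:
```python
from h import *
np.set_printoptions(precision=4,suppress=True)
P=lambda x,y,z:atz('top0',(x+.5)/4-.5+165,(y+.5)/4-.5+185,z)
V=lambda x,y,z:atz('top0',(x+.5)/6-.5+400,(y+.5)/6-.5+217,z)
print('cap',P(206,57,.125),'orange',P(235,233,.125),'sm',P(44,276,.095),P(154,524,.095))
c=[P(*q,.008) for q in((597,235),(722,268),(658,545),(525,515))]
print('corners',np.array(c)); ctr=sum(c)/4
d=(c[2]+c[3]-c[0]-c[1])/2; print('ctr',ctr,'len',np.linalg.norm(d),'w',np.linalg.norm(c[0]-c[1]),np.degrees(np.arctan2(d[1],d[0])))
print('plate top',P(652,265,.068),'saddles',P(637,331,.035),P(612,438,.035))
print('sides c',np.array([proj('side0',[0.45,0.27,0])]))
print('flange',V(357,298,.01),'hub',V(418,277,.1),'wheel',V(415,280,.1),'handle',V(357,145,.158),'mark',V(312,482,.01))
# side check
im=cv2.imread('pics/side0.png'); hsv=cv2.cvtColor(im,cv2.COLOR_BGR2HSV)
print('cap side pred',proj('side0',P(206,57,.125)),'handle pred',proj('side0',V(357,145,.158)))
```

```text
cap [0.6339 0.2682 0.125 ] orange [0.5402 0.2479 0.125 ] sm [0.5173 0.355  0.095 ] [0.3869 0.2882 0.095 ]
corners [[ 0.5583  0.0604  0.008 ]
 [ 0.5413 -0.012   0.008 ]
 [ 0.3829  0.0202  0.008 ]
 [ 0.3975  0.096   0.008 ]]
ctr [0.47   0.0411 0.008 ] len 0.16316051032432305 w 0.07429600505103821 168.00911150206468
plate top [0.5357 0.028  0.068 ] saddles [0.5017 0.0355 0.035 ] [0.4415 0.0476 0.035 ]
sides c [[245.6498 240.5301]]
flange [ 0.5152 -0.2726  0.01  ] hub [ 0.5157 -0.2749  0.1   ] wheel [ 0.5146 -0.2738  0.1   ] handle [ 0.555  -0.2408  0.158 ] mark [ 0.4451 -0.2557  0.01  ]
cap side pred [306.6965 183.3189] handle pred [391.3924 283.8499]
```

```bash
cat >> h.py <<'E'
def az(d): return np.array([np.cos(np.radians(d)),np.sin(np.radians(d)),0])
def Rt(h,t,s):  # approach azimuth h, t deg below horizontal, s=+-1 picks finger side
    a=az(h)*np.cos(np.radians(t))-np.array([0,0,np.sin(np.radians(t))]); y=s*az(h+90)
    return R.from_matrix(np.c_[np.cross(y,a),y,a])
def now():
    s=manip.state(); return np.array(s['tool_pos']),R.from_quat(np.roll(s['tool_rot'],-1)),s
def rel(p,r):  # remaining tool-frame shift mm and turn deg to reach TCP p, orientation r
    q,o,s=now(); return o.inv().apply(np.array(p)-q)*1e3,(o.inv()*r).as_rotvec(degrees=True)
def rep():
    q,o,s=now(); print('t',s['time'],'pos',q.round(4),'J',np.round(s['joint_pos'],2),'F',np.round(s['contact_force'],1),'w',round(s['gripper_width'],3),'g',round(s['grasp_force'],1))
E
python3 - <<'E'
from h import *
np.set_printoptions(precision=2,suppress=True)
def w(Rg,j1,f):
    m=(R.from_euler('ZY',[j1,f])).inv()*Rg*R.from_euler('z',-np.pi/2)
    return m.as_euler('ZYZ')
q,o,s=now(); print(w(o,1.22,1.666))
for s in(1,-1):
    for hh in (75,85,95):
        for t in (25,35): print(s,hh,t,[w(Rt(hh,t,s),.1,f) for f in(1.6,1.9)])
    # final: axis b=168.3 ; a azimuth -11.7
    print('final',s,[w(Rt(-11.7,t,s),.2,f) for t in(55,65) for f in(1.8,2.1)])
    print('valve down',s)
E
```

```text
[-0.    1.48 -0.12]
1 75 25 [array([ 1.12,  1.23, -3.01]), array([1.23, 1.11, 2.97])]
1 75 35 [array([ 0.94,  1.26, -2.95]), array([1.04, 1.09, 3.06])]
1 85 25 [array([ 1.13,  1.39, -3.09]), array([1.2 , 1.27, 2.91])]
1 85 35 [array([ 0.96,  1.4 , -3.06]), array([1.02, 1.23, 2.97])]
1 95 25 [array([1.13, 1.55, 3.12]), array([1.16, 1.42, 2.85])]
1 95 35 [array([0.96, 1.54, 3.12]), array([0.99, 1.37, 2.88])]
final 1 [array([-0.32,  0.8 , -1.01]), array([-0.47,  0.52, -0.82]), array([-0.21,  0.95, -1.08]), array([-0.28,  0.66, -0.98])]
valve down 1
-1 75 25 [array([1.12, 1.23, 0.13]), array([ 1.23,  1.11, -0.17])]
-1 75 35 [array([0.94, 1.26, 0.19]), array([ 1.04,  1.09, -0.08])]
-1 85 25 [array([1.13, 1.39, 0.05]), array([ 1.2 ,  1.27, -0.23])]
-1 85 35 [array([0.96, 1.4 , 0.08]), array([ 1.02,  1.23, -0.17])]
-1 95 25 [array([ 1.13,  1.55, -0.02]), array([ 1.16,  1.42, -0.3 ])]
-1 95 35 [array([ 0.96,  1.54, -0.02]), array([ 0.99,  1.37, -0.27])]
final -1 [array([-0.32,  0.8 ,  2.14]), array([-0.47,  0.52,  2.33]), array([-0.21,  0.95,  2.06]), array([-0.28,  0.66,  2.16])]
valve down -1
```

```bash
cat >> h.py <<'E'
def plan(p,r,n,q=None,o=None):  # per-row tool-frame rows to advise, straight line
    if q is None: q,o,_=now()
    v=(o.inv()*r).as_rotvec(); d=(np.array(p)-q)/n*1e3
    for k in range(n): print((o*R.from_rotvec(v*k/n)).inv().apply(d).round(0).astype(int).tolist(),np.degrees(v/n).round(1).tolist())
    return np.array(p),r
E
python3 - <<'E'
from h import *
rp=Rt(85,25,-1); a=rp.as_matrix()[:,2]; g=np.array([.634,.268,.060])+.005*a
print(g,a)
pre=g-.11*a
q,o,_=now()
print('up'); q,o=plan(q+[.12,-.1,.1],o,3,q,o)
plan([pre[0],pre[1]-.02,.30],rp,11,q,o)
E
```

```text
[0.63439495 0.2725143  0.05788691] [ 0.07898993  0.90285901 -0.42261826]
up
[-47, -23, -33] [0.0, 0.0, 0.0]
[-47, -23, -33] [0.0, 0.0, 0.0]
[-47, -23, -33] [0.0, 0.0, 0.0]
[-39, -24, 1] [-4.2, 4.8, 6.6]
[-42, -19, -4] [-4.2, 4.8, 6.6]
[-43, -14, -9] [-4.2, 4.8, 6.6]
[-44, -8, -13] [-4.2, 4.8, 6.6]
[-43, -2, -17] [-4.2, 4.8, 6.6]
[-41, 4, -20] [-4.2, 4.8, 6.6]
[-38, 10, -23] [-4.2, 4.8, 6.6]
[-35, 16, -25] [-4.2, 4.8, 6.6]
[-30, 22, -27] [-4.2, 4.8, 6.6]
[-25, 27, -27] [-4.2, 4.8, 6.6]
[-20, 32, -27] [-4.2, 4.8, 6.6]
```

servo_tool([
  [[-47, -23, -33, 0, 0, 0, 70], [-47, -23, -33, 0, 0, 0, 70], [-47, -23, -33, 0, 0, 0, 70], [-39, -24, 1, -4.2, 4.8, 6.6, 70], [-42, -19, -4, -4.2, 4.8, 6.6, 70], [-43, -14, -9, -4.2, 4.8, 6.6, 70], [-44, -8, -13, -4.2, 4.8, 6.6, 70], [-43, -2, -17, -4.2, 4.8, 6.6, 70], [-41, 4, -20, -4.2, 4.8, 6.6, 70], [-38, 10, -23, -4.2, 4.8, 6.6, 70], [-35, 16, -25, -4.2, 4.8, 6.6, 70], [-30, 22, -27, -4.2, 4.8, 6.6, 70]],
])

```text
time: 1.7
tool_pos: [0.5601, 0.2156, 0.3029]
tool_rot: [-0.309, 0.56, 0.689, 0.341]
contact_force: [-0.3, 1.0, -0.0]
gripper_width: 0.822
grasp_force: 0.0
```

servo_tool([
  [[-25, 27, -27, -4.2, 4.8, 6.6, 70], [-20, 32, -27, -4.2, 4.8, 6.6, 70], [0, 0, 0, 0, 0, 0, 70]],
])

```text
time: 2.08
tool_pos: [0.6249, 0.1498, 0.2977]
tool_rot: [-0.361, 0.626, 0.566, 0.397]
contact_force: [-0.4, 0.5, -0.1]
gripper_width: 0.821
grasp_force: 0.0
```

Run:
```python
from h import *
rep()
rp=Rt(85,25,-1); a=rp.as_matrix()[:,2]; g=np.array([.634,.268,.060])+.005*a
pre=g-.11*a
print(pre,rel(pre,rp)); plan(pre,rp,5)
```

```text
t 2.075 pos [0.6249 0.1498 0.2977] J [-0.32  0.08  1.73  1.09  1.66 -0.31] F [-0.4  0.5 -0.1] w 0.821 g 0.0
[0.62570606 0.1731998  0.10437492] (array([-165.03706755,   -0.9592329 ,  103.28246339]), array([ 0.59161213,  0.15277389, -0.46067824]))
[-33, 0, 21] [0.1, 0.0, -0.1]
[-33, 0, 21] [0.1, 0.0, -0.1]
[-33, 0, 21] [0.1, 0.0, -0.1]
[-33, 0, 21] [0.1, 0.0, -0.1]
[-33, 0, 21] [0.1, 0.0, -0.1]
```

servo_tool([
  [[-33, 0, 21, 0, 0, 0, 70], [-33, 0, 21, 0, 0, 0, 70], [-33, 0, 21, 0, 0, 0, 70], [-33, 0, 21, 0, 0, 0, 70], [-33, 0, 19, 0.6, 0.2, -0.5, 70], [0, 0, 0, 0, 0, 0, 70]],
])

```text
time: 2.82
tool_pos: [0.6243, 0.177, 0.1046]
tool_rot: [-0.365, 0.62, 0.572, 0.395]
contact_force: [-0.4, 1.0, 0.7]
gripper_width: 0.821
grasp_force: 0.0
```

Run:
```python
from h import *
rep()
rp=Rt(85,25,-1); a=rp.as_matrix()[:,2]; g=np.array([.634,.268,.060])+.005*a
print(rel(g,rp)); d=save('wrist','w1')
for z,p in(('cap',[.634,.268,.125]),('mid',[.634,.268,.06]),('foot',[.634,.268,0])): print(z,proj('w1',p))
```

```text
t 2.825 pos [0.6243 0.177  0.1046] J [-0.27  0.34  1.8   1.1   1.49 -0.59] F [-0.4  1.   0.7] w 0.821 g 0.0
(array([ -1.85402561,   2.41372885, 106.79114605]), array([-0.39518596, -0.06018558,  0.12594645]))
cap [324.6557139  143.09050644]
mid [323.85041884 236.46448107]
foot [323.30351495 299.87799644]
```

View pics/w1.png

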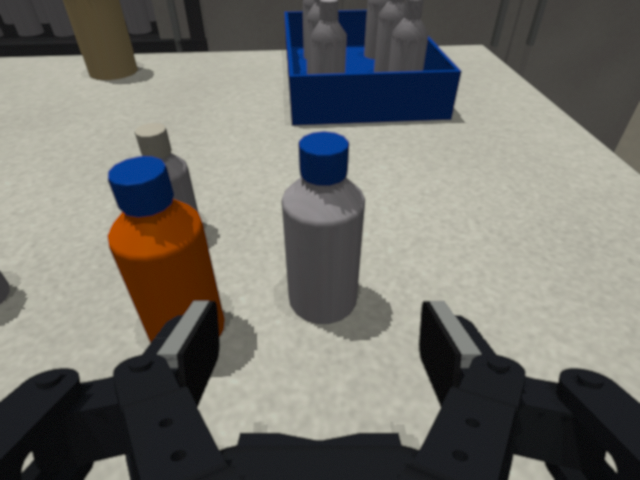

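The wrist picture shows the grey bottle with the blue cap centred at (324,230), cap top at (324,143), which matches the prediction. The orange lookalike at (165,250) stays clear of the left finger. Moving in to grip.

servo_tool([
  [[-2, 2, 20, 0, 0, 0, 70], [0, 0, 22, 0, 0, 0, 70], [0, 0, 22, 0, 0, 0, 70], [0, 0, 22, 0, 0, 0, 70], [0, 0, 16, 0, 0, 0, 70], [0, 0, 5, 0, 0, 0, 70], [0, 0, 0, 0, 0, 0, 58], [0, 0, 0, 0, 0, 0, 45], [0, 0, 0, 0, 0, 0, 40], [0, 0, 0, 0, 0, 0, 40], [0, 0, 0, 0, 0, 0, 40]],
])

```text
time: 4.25
tool_pos: [0.6373, 0.2707, 0.0608]
tool_rot: [-0.362, 0.619, 0.572, 0.397]
contact_force: [0.0, -1.1, 2.0]
gripper_width: 0.47
grasp_force: 4.2
```

Run:
```python
from h import *
rep()
rp=Rt(85,25,-1); a=rp.as_matrix()[:,2]; g=np.array([.634,.268,.060])+.005*a
print(rel(g,rp))
q,o,_=now(); q,o=plan(q+[0,0,.16],rp,4,q,o)
rf=Rt(-11.7,65,1); af=rf.as_matrix()[:,2]; print(af, np.linalg.norm((o.inv()*rf).as_rotvec(degrees=True)))
rest=np.array([.4635,.0428,.055])+.005*af; print(rest)
print('to above'); plan(rest+[0,0,.13],rf,16,q,o)
```

```text
t 4.25 pos [0.6373 0.2707 0.0608] J [-0.12  0.43  1.78  1.2   1.34 -0.61] F [ 0.  -1.1  2. ] w 0.47 g 4.2
(array([-1.93781511, -3.07836761,  2.61370283]), array([-0.07438811, -0.05228229,  0.39197475]))
[36, 0, -17] [-0.0, -0.0, 0.1]
[36, 0, -17] [-0.0, -0.0, 0.1]
[36, 0, -17] [-0.0, -0.0, 0.1]
[36, 0, -17] [-0.0, -0.0, 0.1]
[ 0.41383744 -0.08570161 -0.90630779] 116.21013949100853
[0.46556919 0.04237149 0.05046846]
to above
[-9, -9, -13] [1.9, -4.5, -5.3]
[-9, -11, -12] [1.9, -4.5, -5.3]
[-9, -12, -11] [1.9, -4.5, -5.3]
[-8, -13, -9] [1.9, -4.5, -5.3]
[-8, -14, -8] [1.9, -4.5, -5.3]
[-7, -15, -7] [1.9, -4.5, -5.3]
[-6, -16, -6] [1.9, -4.5, -5.3]
[-5, -17, -5] [1.9, -4.5, -5.3]
[-4, -17, -4] [1.9, -4.5, -5.3]
[-2, -18, -4] [1.9, -4.5, -5.3]
[-1, -18, -3] [1.9, -4.5, -5.3]
[0, -18, -2] [1.9, -4.5, -5.3]
[2, -18, -2] [1.9, -4.5, -5.3]
[3, -18, -1] [1.9, -4.5, -5.3]
[5, -17, -1] [1.9, -4.5, -5.3]
[7, -17, -1] [1.9, -4.5, -5.3]
```

Run:
```python
from h import *
rep(); save('wrist','w2'); save('side','s2')
a=cv2.imread('pics/w2.png'); b=cv2.imread('pics/s2.png')[120:320,180:420]
cv2.imwrite('pics/m2.png',np.hstack([cv2.resize(a,(400,300)),cv2.resize(b,(360,300))]))
```

```text
t 4.25 pos [0.6373 0.2707 0.0608] J [-0.12  0.43  1.78  1.2   1.34 -0.61] F [ 0.  -1.1  2. ] w 0.47 g 4.2
```

View pics/m2.png

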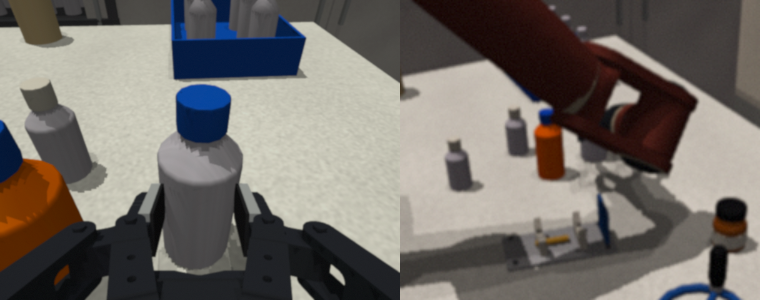

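Bottle stands upright between the pads, just touched. Closing fully for a firm grip.

servo_tool([
  [[0, 0, 0, 0, 0, 0, 20], [0, 0, 0, 0, 0, 0, 0], [0, 0, 0, 0, 0, 0, 0], [0, 0, 0, 0, 0, 0, 0]],
])

```text
time: 4.85
tool_pos: [0.6368, 0.271, 0.06]
tool_rot: [-0.362, 0.62, 0.572, 0.397]
contact_force: [0.1, 0.2, -0.2]
gripper_width: 0.004
grasp_force: 0.1
```

Run:
```python
from h import *
rep(); save('wrist','w3'); save('top','t3')
a=cv2.imread('pics/w3.png'); b=cv2.imread('pics/t3.png')[140:290,150:350]
cv2.imwrite('pics/m3.png',np.hstack([cv2.resize(a,(400,300)),cv2.resize(b,(400,300))]))
```

```text
t 4.85 pos [0.6368 0.271  0.06  ] J [-0.12  0.43  1.78  1.2   1.34 -0.61] F [ 0.1  0.2 -0.2] w 0.004 g 0.1
```

View pics/m3.png

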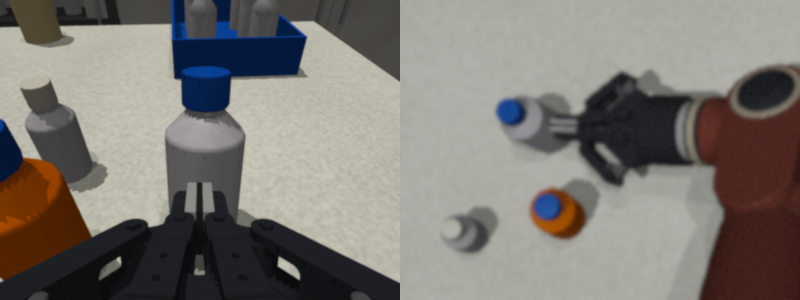

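The pads closed behind the axis and squeezed the bottle forward. It still stands upright: top-panel cap at (510,112), which is frame pixel (205,196). I'll re-measure, then grip deeper.

```bash
cat >> h.py <<'E'
def cap(f,x0,y0,x1,y1,z=.125):
    im=cv2.imread(f'pics/{f}.png'); h=cv2.cvtColor(im,cv2.COLOR_BGR2HSV)
    m=np.zeros(h.shape[:2],np.uint8); m[y0:y1,x0:x1]=cv2.inRange(h,(100,150,70),(125,255,255))[y0:y1,x0:x1]
    M=cv2.moments(m,True); u,v=M['m10']/M['m00'],M['m01']/M['m00']; print(u,v,M['m00']); return atz(f,u,v,z)
E
python3 - <<'E'
from h import *
print(cap('top0',205,190,232,215),cap('top0',215,233,245,257)); c=cap('t3',190,180,225,212); print(c)
rp=Rt(85,25,-1); a=rp.as_matrix()[:,2]; print(rel(np.r_[c[:2],.06]+.005*a,rp))
E
```

```text
216.47413793103448 199.43103448275863 116.0
223.42990654205607 242.89719626168224 107.0
[0.63276935 0.2674182  0.125     ] [0.5401806  0.24775825 0.125     ]
204.82758620689654 195.56896551724137 116.0
[0.64040982 0.29269895 0.125     ]
(array([ 9.1707192 ,  1.69274184, 24.9416348 ]), array([-0.1132731 , -0.01826371,  0.36018684]))
```

Run:
```python
from h import *
def cen(f,x0,y0,x1,y1):
    h=cv2.cvtColor(cv2.imread(f'pics/{f}.png'),cv2.COLOR_BGR2HSV)
    m=cv2.inRange(h,(100,150,50),(125,255,255)); k=np.zeros_like(m); k[y0:y1,x0:x1]=255; m&=k
    n,l,s,c=cv2.connectedComponentsWithStats(m); i=1+s[1:,4].argmax(); print(f,s[i],c[i]); return c[i]
def tri(A,B):
    M=[];b=[]
    for f,uv in(A,B):
        e,r=ray(f,*uv); r/=np.linalg.norm(r); P=np.eye(3)-np.outer(r,r); M.append(P); b.append(P@e)
    x,res,*_=np.linalg.lstsq(np.vstack(M),np.hstack(b),rcond=None); print(x,np.sqrt(res))
tri(('top0',cen('top0',205,190,232,215)),('w1',cen('w1',290,125,360,190)))
tri(('t3',cen('t3',190,180,225,212)),('w3',cen('w3',280,100,380,190)))
tri(('t3',cen('t3',190,180,225,212)),('w3',cen('w3',280,100,380,190)))
cen('w2',260,120,390,230)
# bottle axis in w3 for upright hypothesis
for y in(.2927,.300): print([proj('w3',[.641,y,z]).round() for z in(0,.088,.115,.125)])
print(manip.tcp_to_tips, proj('w3',now()[0]), proj('w3',now()[0]+.014*now()[1].as_matrix()[:,2]))
```

```text
top0 [211 194  12  12 117] [216.52136752 199.45299145]
w1 [ 300  132   48   53 2188] [323.30575868 157.90036563]
[0.63394421 0.26911824 0.11558116] [0.00073785]
t3 [199 190  13  12 119] [204.98319328 195.57983193]
w3 [ 280  100  100   79 6265] [328.91731844 134.89864326]
[0.64127458 0.29344126 0.11997216] [0.00011951]
t3 [199 190  13  12 119] [204.98319328 195.57983193]
w3 [ 280  100  100   79 6265] [328.91731844 134.89864326]
[0.64127458 0.29344126 0.11997216] [0.00011951]
w2 [ 283  136   86   92 6812] [323.91294774 180.46418086]
[array([324., 343.]), array([327., 210.]), array([328., 149.]), array([329., 122.])]
[array([323., 332.]), array([325., 199.]), array([326., 139.]), array([327., 113.])]
0.014 [320.90966218 298.87156258] [320.78711747 285.75338119]
```

servo_tool([
  [[0, 0, -6, 0, 0, 0, 0], [0, 0, -12, 0, 0, 0, 0], [0, 0, -20, 0, 0, 0, 0], [0, 0, -25, 0, 0, 0, 40], [0, 0, -25, 0, 0, 0, 72], [0, 0, 0, 0, 0, 0, 72]],
])

```text
time: 5.7
tool_pos: [0.6318, 0.1888, 0.0993]
tool_rot: [-0.361, 0.62, 0.572, 0.398]
contact_force: [0.0, 0.4, 0.5]
gripper_width: 0.636
grasp_force: 0.0
```

Run:
```python
from h import *
rep(); save('wrist','w4'); save('top','t4')
c=cap('t4',190,180,232,215); print(c)
for z in(0,.088,.115,.125): print(proj('w4',[c[0]+.001,c[1],z]).round())
a=cv2.imread('pics/w4.png'); b=cv2.imread('pics/t4.png')[165:265,170:270]
cv2.imwrite('pics/m4.png',np.hstack([cv2.resize(a,(480,360)),cv2.resize(b,(320,360),interpolation=cv2.INTER_CUBIC)]))
```

```text
t 5.7 pos [0.6318 0.1888 0.0993] J [-0.25  0.36  1.79  1.12  1.46 -0.6 ] F [0.  0.4 0.5] w 0.636 g 0.0
216.55454545454546 196.97272727272727 110.0
[0.63808882 0.26753177 0.125     ]
[320. 308.]
[321. 205.]
[322. 163.]
[322. 145.]
```

View pics/m4.png

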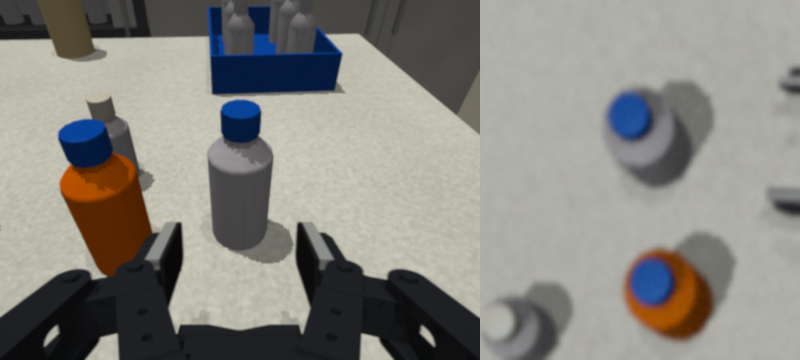

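Run:
```python
from h import *
print('w2 cap top pred',proj('w2',[.634,.268,.125]),'seen (325,149)', 'tip proj',proj('w2',np.array([.6373,.2707,.0608])+.014*now()[1].as_matrix()[:,2]))
rp=Rt(85,25,-1); a=rp.as_matrix()[:,2]; g=np.array([.6385,.2675,.060])+.016*a
print(g,rel(g,rp)); rep()
```

```text
w2 cap top pred [312.03569972 162.06698152] seen (325,149) tip proj [320.48763725 285.97347453]
[0.63976384 0.28194574 0.05323811] (array([ -1.66784757,   1.38807768, 101.95431216]), array([-0.04696295, -0.02327494,  0.3747884 ]))
t 5.8 pos [0.6305 0.1907 0.0978] J [-0.25  0.36  1.79  1.12  1.46 -0.6 ] F [-0.1 -0.1  0.7] w 0.808 g 0.0
```

servo_tool([
  [[-1, 1, 20, 0, 0, 0, 72], [-1, 0, 22, 0, 0, 0, 72], [0, 0, 22, 0, 0, 0, 72], [0, 0, 20, 0, 0, 0, 72], [0, 0, 13, 0, 0, 0, 72], [0, 0, 5, 0, 0, 0, 72], [0, 0, 0, 0, 0, 0, 72], [0, 0, 0, 0, 0, 0, 60], [0, 0, 0, 0, 0, 0, 50], [0, 0, 0, 0, 0, 0, 50]],
])

```text
time: 7.05
tool_pos: [0.6396, 0.2822, 0.0531]
tool_rot: [-0.362, 0.62, 0.572, 0.397]
contact_force: [0.6, -0.2, 1.3]
gripper_width: 0.584
grasp_force: 0.4
```

Run:
```python
from h import *
rep(); save('wrist','w5')
print('pred cap top',proj('w5',[.6385,.2675,.125]),'cap mid',proj('w5',[.6385,.2675,.115]))
h=cv2.cvtColor(cv2.imread('pics/w5.png'),cv2.COLOR_BGR2HSV); m=cv2.inRange(h,(100,150,50),(125,255,255))
n,l,s,c=cv2.connectedComponentsWithStats(m); print([(list(s[i]),c[i].round()) for i in range(1,n) if s[i,4]>800])
```

```text
t 7.05 pos [0.6396 0.2822 0.0531] J [-0.1   0.45  1.77  1.21  1.32 -0.61] F [ 0.6 -0.2  1.3] w 0.584 g 0.4
pred cap top [323.49456348 159.44282671] cap mid [323.02999518 190.99304784]
[([np.int32(271), np.int32(0), np.int32(222), np.int32(124), np.int32(17056)], array([374.,  76.])), ([np.int32(270), np.int32(135), np.int32(99), np.int32(105), np.int32(8818)], array([319., 185.]))]
```

servo_tool([
  [[0, 0, 0, 0, 0, 0, 44], [0, 0, 0, 0, 0, 0, 40], [0, 0, 0, 0, 0, 0, 40]],
])

```text
time: 7.48
tool_pos: [0.6397, 0.2826, 0.0536]
tool_rot: [-0.362, 0.619, 0.572, 0.398]
contact_force: [0.7, -3.0, 5.0]
gripper_width: 0.54
grasp_force: 60.9
```

Grip is firm: 61 N at full bottle width. Lifting.

servo_tool([
  [[9, 0, -4, 0, 0, 0, 40], [27, 0, -13, 0, 0, 0, 40], [36, 0, -17, 0, 0, 0, 40], [36, 0, -17, 0, 0, 0, 40], [30, 0, -14, 0, 0, 0, 40], [0, 0, 0, 0, 0, 0, 40], [0, 0, 0, 0, 0, 0, 40]],
])

```text
time: 8.35
tool_pos: [0.637, 0.2821, 0.2027]
tool_rot: [-0.363, 0.62, 0.572, 0.396]
contact_force: [0.5, -0.6, -1.5]
gripper_width: 0.538
grasp_force: 61.5
```

Run:
```python
from h import *
rep(); save('wrist','w6'); save('top','t6')
q,o,_=now()
off=np.array([.6385,.2675,.060])-np.array([.6397,.2826,.0536]); offt=o.inv().apply(off); print('mid in tool',offt)
ax=o.inv().apply([0,0,1]); print('axis in tool',ax)
m=q+o.apply(offt); print('exp cap',m+[0,0,.065]); print('pred t6',proj('t6',m+[0,0,.065]),proj('w6',m+[0,0,.065]),proj('w6',m+[0,0,.045]))
print(cap('t6',170,160,260,225,m[2]+.065))
h=cv2.cvtColor(cv2.imread('pics/w6.png'),cv2.COLOR_BGR2HSV); k=cv2.inRange(h,(100,150,50),(125,255,255))
n,l,s,c=cv2.connectedComponentsWithStats(k); print([(s[i].tolist(),c[i].round()) for i in range(1,n) if s[i,4]>800])
```

```text
t 8.35 pos [0.637  0.2821 0.2027] J [-0.1   0.21  1.77  1.16  1.42 -0.38] F [ 0.5 -0.6 -1.5] w 0.538 g 61.5
mid in tool [-6.07850308e-04  5.30264020e-05 -1.64328240e-02]
axis in tool [ 9.06138579e-01  6.14607413e-04 -4.22980493e-01]
exp cap [0.63569283 0.26702693 0.27349305]
pred t6 [202.25529995 183.07522869] [321.77494277 164.36037467] [321.32901777 223.43703348]
201.12413793103448 183.97241379310344 145.0
[0.63390999 0.26906241 0.27349305]
[([268, 92, 192, 147, 16170], array([349., 180.]))]
```

```bash
cat >> h.py <<'E'
offt=np.array([-.0006,0,-.0164]); axt=np.array([.906,0,-.423]); rest=np.array([.4635,.0428,.055]); rf=Rt(-11.7,65,1)
E
python3 - <<'E'
from h import *
print('axis final',rf.apply(axt), np.degrees(np.arctan2(*rf.apply(axt)[[1,0]])))
f=rest-rf.apply(offt); print(f); q,o,_=now(); plan(f+[0,0,.14],rf,15)
E
```

```text
axis final [-9.79107634e-01  2.02763443e-01  4.76048779e-04] 168.3
[0.46975445 0.04150477 0.03988298]
[-8, -10, -15] [2.1, -4.8, -5.7]
[-9, -11, -14] [2.1, -4.8, -5.7]
[-9, -12, -12] [2.1, -4.8, -5.7]
[-8, -14, -11] [2.1, -4.8, -5.7]
[-8, -15, -10] [2.1, -4.8, -5.7]
[-7, -16, -9] [2.1, -4.8, -5.7]
[-6, -17, -8] [2.1, -4.8, -5.7]
[-5, -18, -7] [2.1, -4.8, -5.7]
[-4, -18, -6] [2.1, -4.8, -5.7]
[-2, -19, -5] [2.1, -4.8, -5.7]
[-1, -19, -4] [2.1, -4.8, -5.7]
[1, -19, -3] [2.1, -4.8, -5.7]
[3, -19, -3] [2.1, -4.8, -5.7]
[4, -19, -2] [2.1, -4.8, -5.7]
[6, -19, -2] [2.1, -4.8, -5.7]
```

servo_tool([
  [[-8, -10, -15, 2.1, -4.8, -5.7, 40], [-9, -11, -14, 2.1, -4.8, -5.7, 40], [-9, -12, -12, 2.1, -4.8, -5.7, 40], [-8, -14, -11, 2.1, -4.8, -5.7, 40], [-8, -15, -10, 2.1, -4.8, -5.7, 40], [-7, -16, -9, 2.1, -4.8, -5.7, 40], [-6, -17, -8, 2.1, -4.8, -5.7, 40], [-5, -18, -7, 2.1, -4.8, -5.7, 40], [-4, -18, -6, 2.1, -4.8, -5.7, 40], [-2, -19, -5, 2.1, -4.8, -5.7, 40], [-1, -19, -4, 2.1, -4.8, -5.7, 40], [1, -19, -3, 2.1, -4.8, -5.7, 40]],
])

```text
time: 9.95
tool_pos: [0.5044, 0.0882, 0.1854]
tool_rot: [0.097, 0.227, 0.966, 0.075]
contact_force: [0.1, 0.8, -1.7]
gripper_width: 0.538
grasp_force: 61.5
```

servo_tool([
  [[3, -19, -3, 2.1, -4.8, -5.7, 40], [4, -19, -2, 2.1, -4.8, -5.7, 40], [6, -19, -2, 2.1, -4.8, -5.7, 40], [0, 0, 0, 0, 0, 0, 40], [0, 0, 0, 0, 0, 0, 40]],
])

```text
time: 10.58
tool_pos: [0.4723, 0.0404, 0.1826]
tool_rot: [0.214, 0.096, 0.972, -0.021]
contact_force: [0.5, -0.3, -1.8]
gripper_width: 0.541
grasp_force: 61.7
```

Run:
```python
from h import *
np.set_printoptions(precision=2,suppress=True)
rep(); f=rest-rf.apply(offt); print(rel(f+[0,0,.05],rf)); plan(f+[0,0,.03],rf,5)
save('top','t7'); save('side','s7')
q,o,_=now(); c=q+o.apply(offt+.065*axt)
k=cap('t7',270,240,340,340,c[2]-.0); print('cap exp',c,'seen',k)
```

```text
t 10.575 pos [0.47 0.04 0.18] J [-0.03 -0.64  2.27 -0.08  1.09 -1.38] F [ 0.5 -0.3 -1.8] w 0.541 g 61.7
(array([41.4 ,  0.5 , 82.97]), array([ 0.23, -0.19,  0.34]))
[10, 0, 20] [0.0, -0.0, 0.1]
[10, 0, 20] [0.0, -0.0, 0.1]
[10, 0, 20] [0.0, -0.0, 0.1]
[10, 0, 20] [0.0, -0.0, 0.1]
[10, 0, 20] [0.0, -0.0, 0.1]Traceback (most recent call last):
  File "<stdin>", line 6, in <module>
  File "h.py", line 30, in cap
    M=cv2.moments(m,True); u,v=M['m10']/M['m00'],M['m01']/M['m00']; print(u,v,M['m00']); return atz(f,u,v,z)
                               ~~~~~~~~^~~~~~~~~
ZeroDivisionError: float division by zero
```

servo_tool([
  [[10, 0, 20, 0, 0, 0, 40], [10, 0, 20, 0, 0, 0, 40], [10, 0, 20, 0, 0, 0, 40], [10, 0, 20, 0, 0, 0, 40], [10, 0, 20, 0.2, -0.2, 0.3, 40], [0, 0, 0, 0, 0, 0, 40]],
])

```text
time: 11.42
tool_pos: [0.4678, 0.0408, 0.069]
tool_rot: [0.214, 0.099, 0.972, -0.023]
contact_force: [1.0, -0.3, -1.4]
gripper_width: 0.539
grasp_force: 61.8
```

Run:
```python
from h import *
np.set_printoptions(precision=2,suppress=True)
rep(); f=rest-rf.apply(offt); print(rel(f,rf)); print('down 1mm in tool',rf.inv().apply([0,0,-1]))
d=save('side','s8'); q,o,_=now(); m=q+o.apply(offt); b=o.apply(axt)
for k,s in(('foot',-.06),('mid',0),('cap',.065)): print(k,(m+s*b)*1e3,proj('s8',m+s*b))
im=d['image'][210:320,225:355]; cv2.imwrite('pics/c8.png',cv2.resize(im,(709,600),interpolation=cv2.INTER_CUBIC))
```

```text
t 11.425 pos [0.47 0.04 0.07] J [-0.02 -0.52  2.38 -0.1   0.85 -1.34] F [ 1.  -0.3 -1.4] w 0.539 g 61.8
(array([10.61,  1.12, 27.12]), array([-0.05, -0.2 ,  0.11]))
down 1mm in tool [0.42 0.   0.91]
foot [521.59  29.97  85.9 ] [307.1  249.04]
mid [462.82  42.04  85.94] [280.32 253.46]
cap [399.16  55.13  85.98] [250.49 258.38]
```

View pics/c8.png

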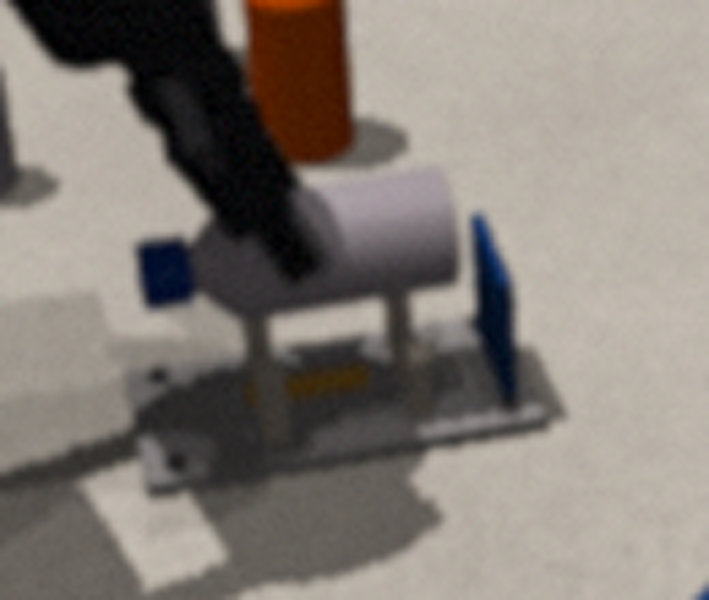

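The bottle is level and aligned. Its foot at (308,251) and cap at (251,260) match the predictions, and the blue plate lies beyond the foot. Lowering slowly.

servo_tool([
  [[4, 1, 9, 0, 0, 0, 40], [3, 0, 7, 0, 0, 0, 40], [2, 0, 5, 0, 0, 0, 40], [1, 0, 3, 0, 0, 0, 40], [0, 0, 2, 0, 0, 0, 40], [0, 0, 0, 0, 0, 0, 40]],
])

```text
time: 12.22
tool_pos: [0.4714, 0.0412, 0.0436]
tool_rot: [0.216, 0.099, 0.971, -0.023]
contact_force: [-0.1, -0.0, -1.1]
gripper_width: 0.54
grasp_force: 61.9
```

Run:
```python
from h import *
np.set_printoptions(precision=4,suppress=True)
rep(); f=rest-rf.apply(offt); print(rel(f,rf)); q,o,_=now(); print(q+o.apply(offt))
```

```text
t 12.225 pos [0.4714 0.0412 0.0436] J [-0.02 -0.46  2.4  -0.11  0.77 -1.33] F [-0.1 -0.  -1.1] w 0.54 g 61.9
(array([ 3.0422, -0.0322,  2.6432]), array([-0.019 ,  0.1229,  0.1132]))
[0.4651 0.0425 0.0587]
```

servo_tool([
  [[1.6, 0, 0.4, 0, 0, 0, 40], [0.4, 0, 0.8, 0, 0, 0, 40], [0.4, 0, 0.8, 0, 0, 0, 40], [0, 0, 0, 0, 0, 0, 40]],
])

```text
time: 12.72
tool_pos: [0.4711, 0.0415, 0.0425]
tool_rot: [0.217, 0.099, 0.971, -0.022]
contact_force: [-5.8, -0.1, 7.4]
gripper_width: 0.537
grasp_force: 63.3
```

servo_tool([
  [[0.4, 0, 0.8, 0, 0, 0, 40], [0, 0, 0, 0, 0, 0, 40]],
])

```text
time: 12.98
tool_pos: [0.4715, 0.0414, 0.0424]
tool_rot: [0.218, 0.099, 0.971, -0.022]
contact_force: [-7.2, 0.4, 11.4]
gripper_width: 0.537
grasp_force: 64.0
```

servo_tool([
  [[-0.4, 0, -0.8, 0, 0, 0, 46], [0, 0, 0, 0, 0, 0, 49], [0, 0, 0, 0, 0, 0, 52], [0, 0, 0, 0, 0, 0, 58], [0, 0, 0, 0, 0, 0, 66], [0, 0, 0, 0, 0, 0, 72], [0, 0, 0, 0, 0, 0, 72]],
])

```text
time: 13.85
tool_pos: [0.4699, 0.0415, 0.0406]
tool_rot: [0.216, 0.099, 0.971, -0.023]
contact_force: [0.2, -1.2, -0.9]
gripper_width: 0.842
grasp_force: 0.0
```

servo_tool([
  [[0, 0, -10, 0, 0, 0, 72], [0, 0, -20, 0, 0, 0, 72], [0, 0, -30, 0, 0, 0, 72], [0, 0, -40, 0, 0, 0, 72], [0, 0, -40, 0, 0, 0, 72], [0, 0, -40, 0, 0, 0, 72]],
])

```text
time: 14.6
tool_pos: [0.3943, 0.0572, 0.2056]
tool_rot: [0.217, 0.099, 0.971, -0.022]
contact_force: [0.2, -0.7, -0.4]
gripper_width: 0.846
grasp_force: 0.0
```

Run:
```python
from h import *
rep(); d=save('side','s9'); t=save('top','t9')
a=d['image'][220:320,235:345]; b=t['image'][235:335,270:370]
cv2.imwrite('pics/m9.png',np.hstack([cv2.resize(a,(420,382),interpolation=cv2.INTER_CUBIC),cv2.resize(b,(380,382),interpolation=cv2.INTER_CUBIC)]))
for k,s in(('foot',-.06),('cap',.065)):
  p=rest+s*az(168.3); print(k,proj('s9',p),proj('t9',p))
ax=np.array([.515,-.2738]); hd=np.array([.555,-.2408])
down=Rt(0,90,1); q,o,_=now()
for y in(0,20,40,60,90,-20,-40):
  for s in (1,-1):
    r=R.from_matrix(np.c_[np.cross(s*az(y+90),[0,0,-1]),s*az(y+90),[0,0,-1]]); m=(R.from_euler('ZY',[-.4,2.]).inv()*r*R.from_euler('z',-np.pi/2)).as_euler('ZYZ'); print(y,s,m.round(2),end=' ')
```

```text
t 14.6 pos [0.3943 0.0572 0.2056] J [ 0.03 -0.94  2.38 -0.1   1.27 -1.33] F [ 0.2 -0.7 -0.4] w 0.846 g 0.0
foot [307.81214642 260.42064663] [326.26537599 257.46518435]
cap [252.16627861 269.8950531 ] [313.0365691  312.83034507]
0 1 [ 0.    1.14 -1.97] 0 -1 [0.   1.14 1.17] 20 1 [ 0.    1.14 -2.32] 20 -1 [-0.    1.14  0.82] 40 1 [ 0.    1.14 -2.67] 40 -1 [0.   1.14 0.47] 60 1 [ 0.    1.14 -3.02] 60 -1 [0.   1.14 0.12] 90 1 [0.   1.14 2.74] 90 -1 [ 0.    1.14 -0.4 ] -20 1 [-0.    1.14 -1.62] -20 -1 [-0.    1.14  1.52] -40 1 [ 0.    1.14 -1.27] -40 -1 [0.   1.14 1.87]
```

View pics/m9.png

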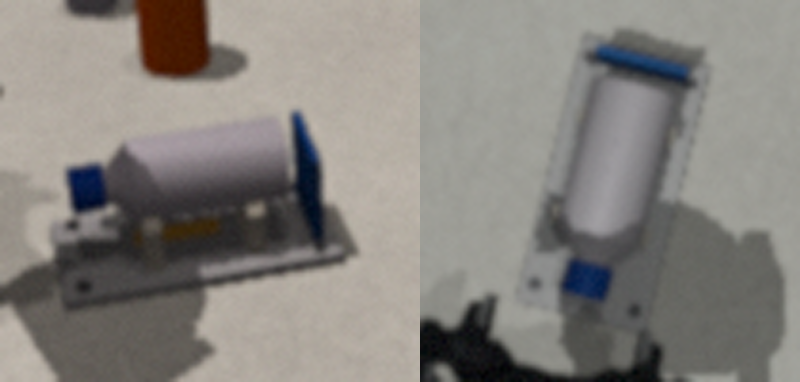

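The bottle rests in both saddles, foot towards the blue plate with a small gap and cap at the open end: side view foot (310,259), top view cap end (313,313). On to the valve handle.

Run:
```python
from h import *
r=Rt(-20,90,1); q,o,_=now(); q,o=plan([.40,.04,.27],o,2,q,o); q,o=plan([.554,-.2415,.25],r,8,q,o); plan([.554,-.2415,.128],r,4,q,o)
```

```text
[-16, -8, -25] [0.0, 0.0, 0.0]
[-16, -8, -25] [0.0, 0.0, 0.0]
[-22, -31, 13] [0.2, 3.2, 1.0]
[-24, -30, 12] [0.2, 3.2, 1.0]
[-25, -30, 11] [0.2, 3.2, 1.0]
[-26, -29, 10] [0.2, 3.2, 1.0]
[-27, -29, 8] [0.2, 3.2, 1.0]
[-28, -28, 7] [0.2, 3.2, 1.0]
[-29, -28, 6] [0.2, 3.2, 1.0]
[-29, -27, 4] [0.2, 3.2, 1.0]
[0, 0, 31] [0.0, 0.0, 0.0]
[0, 0, 31] [0.0, 0.0, 0.0]
[0, 0, 31] [0.0, 0.0, 0.0]
[0, 0, 31] [0.0, 0.0, 0.0]
```

servo_tool([
  [[-16, -8, -25, 0, 0, 0, 72], [-16, -8, -25, 0, 0, 0, 72], [-22, -31, 13, 0.2, 3.2, 1, 72], [-24, -30, 12, 0.2, 3.2, 1, 72], [-25, -30, 11, 0.2, 3.2, 1, 72], [-26, -29, 10, 0.2, 3.2, 1, 72], [-27, -29, 8, 0.2, 3.2, 1, 72], [-28, -28, 7, 0.2, 3.2, 1, 72], [-29, -28, 6, 0.2, 3.2, 1, 72], [-29, -27, 4, 0.2, 3.2, 1, 72], [0, 0, 0, 0, 0, 0, 72], [0, 0, 0, 0, 0, 0, 72]],
])

```text
time: 16.2
tool_pos: [0.5536, -0.2419, 0.2409]
tool_rot: [-0.005, 0.171, 0.985, 0.002]
contact_force: [0.9, 0.8, -0.4]
gripper_width: 0.836
grasp_force: 0.0
```

Run:
```python
from h import *
rep(); r=Rt(-20,90,1); print(rel([.554,-.2415,.128],r)); save('wrist','w10'); save('side','s10')
im=cv2.imread('pics/w10.png'); 
for z in(.158,.106): print('handle',z,proj('w10',[.554,-.2415,z]),'s',proj('s10',[.554,-.2415,z]))
# check the handle's dark blob in the wrist image near its prediction
u,v=proj('w10',[.554,-.2415,.14]).astype(int); g=cv2.cvtColor(im,cv2.COLOR_BGR2GRAY)
m=(g<45).astype(np.uint8); n,l,s,c=cv2.connectedComponentsWithStats(m); print([(s[i].tolist(),c[i].round()) for i in range(1,n) if s[i,4]>300])
```

```text
t 16.2 pos [ 0.5536 -0.2419  0.2409] J [-0.54 -0.    1.63 -0.    1.53 -1.76] F [ 0.9  0.8 -0.4] w 0.836 g 0.0
(array([ -1.4178743 ,   0.35880636, 112.84873041]), array([ 0.10283496, -0.59059966,  0.3112646 ]))
handle 0.158 [317.17335547 244.29678076] s [391.13804882 284.25781489]
handle 0.106 [317.30860769 224.40514409] s [389.49133426 308.13032168]
[([573, 72, 61, 13, 343], array([599.,  78.])), ([231, 105, 107, 153, 6127], array([295., 192.])), ([527, 274, 65, 55, 2609], array([559., 301.])), ([0, 303, 640, 177, 55607], array([320., 422.]))]
```

servo_tool([
  [[-1, 0, 30, 0, -0.6, 0.3, 72], [0, 0, 30, 0, 0, 0, 72], [0, 0, 28, 0, 0, 0, 72], [0, 0, 18, 0, 0, 0, 72], [0, 0, 7, 0, 0, 0, 72], [0, 0, 0, 0, 0, 0, 40], [0, 0, 0, 0, 0, 0, 24], [0, 0, 0, 0, 0, 0, 15], [0, 0, 0, 0, 0, 0, 10], [0, 0, 0, 0, 0, 0, 10], [0, 0, 0, 0, 0, 0, 10]],
])

```text
time: 17.68
tool_pos: [0.5551, -0.2436, 0.1303]
tool_rot: [0.001, 0.174, 0.985, -0.0]
contact_force: [-3.9, -1.4, 6.6]
gripper_width: 0.208
grasp_force: 58.5
```

```bash
cat >> h.py <<'E'
C=np.array([.515,-.2738]); 
def ang():
    q,o,s=now(); d=q[:2]-C; return np.degrees(np.arctan2(d[1],d[0])),np.linalg.norm(d)
def circ(a0,da,n,r=.050,q=None,c=C):  # rows around the axis, from commanded xy q
    _,o,_=now(); q=now()[0][:2] if q is None else np.array(q)
    for k in range(1,n+1):
        p=c+r*az(a0+k*da)[:2]; print((o.inv().apply(np.r_[p-q,0])*1e3).round(1).tolist()[:2],end=' '); q=p
    print('end',q)
E
python3 - <<'E'
from h import *
rep(); a=ang(); print(a); circ(a[0],-12,12)
E
```

```text
t 17.675 pos [ 0.5551 -0.2436  0.1303] J [-0.54  0.07  1.74  0.    1.33 -1.76] F [-3.9 -1.4  6.6] w 0.208 g 58.5
(np.float64(37.016747611301035), np.float64(0.05020972026899097))
[-8.0, -6.8] [-6.6, -8.1] [-4.7, -9.3] [-2.7, -10.1] [-0.6, -10.4] [1.6, -10.3] [3.7, -9.8] [5.7, -8.8] [7.4, -7.4] [8.8, -5.7] [9.8, -3.8] [10.3, -1.6] end [ 0.50039539 -0.32161951]
```

servo_tool([
  [[-8, -6.8, 0, 0, 0, 0, 10], [-6.6, -8.1, 0, 0, 0, 0, 10], [-4.7, -9.3, 0, 0, 0, 0, 10], [-2.7, -10.1, 0, 0, 0, 0, 10], [-0.6, -10.4, 0, 0, 0, 0, 10], [1.6, -10.3, 0, 0, 0, 0, 10], [3.7, -9.8, 0, 0, 0, 0, 10], [5.7, -8.8, 0, 0, 0, 0, 10], [7.4, -7.4, 0, 0, 0, 0, 10], [8.8, -5.7, 0, 0, 0, 0, 10], [9.8, -3.8, 0, 0, 0, 0, 10], [10.3, -1.6, 0, 0, 0, 0, 10]],
])

```text
time: 19.18
tool_pos: [0.5008, -0.3224, 0.1303]
tool_rot: [0.003, 0.174, 0.985, -0.001]
contact_force: [3.3, -0.1, 6.4]
gripper_width: 0.206
grasp_force: 58.8
```

Run:
```python
from h import *
rep(); a=ang(); print(a); circ(37.0-144,-12,6,q=[.5004,-.3216])
```

```text
t 19.175 pos [ 0.5008 -0.3224  0.1303] J [-0.7   0.05  1.76  0.    1.33 -1.92] F [ 3.3 -0.1  6.4] w 0.206 g 58.8
(np.float64(-106.251598215473), np.float64(0.0506642001068926))
[10.5, 0.5] [10.1, 2.7] [9.3, 4.7] [8.1, 6.6] [6.6, 8.1] [4.7, 9.3] end [ 0.46500762 -0.27467262]
```

servo_tool([
  [[10.5, 0.5, 0, 0, 0, 0, 10], [10.1, 2.7, 0, 0, 0, 0, 10], [9.3, 4.7, 0, 0, 0, 0, 10], [8.1, 6.6, 0, 0, 0, 0, 10], [6.6, 8.1, 0, 0, 0, 0, 10], [4.7, 9.3, 0, 0, 0, 0, 10], [0, 0, 0, 0, 0, 0, 10]],
])

```text
time: 20.05
tool_pos: [0.4656, -0.2743, 0.1302]
tool_rot: [0.002, 0.174, 0.985, -0.0]
contact_force: [1.9, 0.6, 7.0]
gripper_width: 0.204
grasp_force: 59.0
```

Run:
```python
from h import *
rep(); a=ang(); print(a); circ(-179,-3,8,q=[.46501,-.27467])
```

```text
t 20.05 pos [ 0.4656 -0.2743  0.1302] J [-0.67 -0.09  1.89  0.    1.33 -1.89] F [1.9 0.6 7. ] w 0.204 g 59.0
(np.float64(-179.4086885263885), np.float64(0.049436725196168575))
[0.9, 2.5] [0.7, 2.5] [0.6, 2.5] [0.5, 2.6] [0.3, 2.6] [0.2, 2.6] [0.1, 2.6] [-0.1, 2.6] end [ 0.46897476 -0.25426344]
```

servo_tool([
  [[0.9, 2.5, 0, 0, 0, 0, 10], [0.7, 2.5, 0, 0, 0, 0, 10], [0.6, 2.5, 0, 0, 0, 0, 10], [0, 0, 0, 0, 0, 0, 10]],
])

```text
time: 20.55
tool_pos: [0.4661, -0.2676, 0.1302]
tool_rot: [0.003, 0.174, 0.985, -0.001]
contact_force: [2.0, -1.5, 6.6]
gripper_width: 0.206
grasp_force: 58.9
```

servo_tool([
  [[0.5, 2.6, 0, 0, 0, 0, 10], [0.3, 2.6, 0, 0, 0, 0, 10], [0, 0, 0, 0, 0, 0, 10]],
])

```text
time: 20.92
tool_pos: [0.4671, -0.2625, 0.1302]
tool_rot: [0.003, 0.174, 0.985, -0.001]
contact_force: [1.7, -1.6, 7.0]
gripper_width: 0.205
grasp_force: 58.9
```

servo_tool([
  [[0.2, 2.6, 0, 0, 0, 0, 10], [0, 0, 0, 0, 0, 0, 10], [0, 0, 0, 0, 0, 0, 10]],
])

```text
time: 21.3
tool_pos: [0.4674, -0.2614, 0.1303]
tool_rot: [0.002, 0.174, 0.985, -0.003]
contact_force: [0.4, -6.1, 7.0]
gripper_width: 0.204
grasp_force: 58.8
```

servo_tool([
  [[0.1, 2.6, 0, 0, 0, 0, 10], [0, 0, 0, 0, 0, 0, 10], [0, 0, 0, 0, 0, 0, 10]],
])

```text
time: 21.68
tool_pos: [0.4675, -0.2611, 0.1303]
tool_rot: [0.002, 0.174, 0.985, -0.005]
contact_force: [-2.2, -13.3, 5.6]
gripper_width: 0.209
grasp_force: 58.8
```

Run:
```python
from h import *
rep(); print(ang())
```

```text
t 21.675 pos [ 0.4675 -0.2611  0.1303] J [-0.64 -0.1   1.91 -0.01  1.33 -1.86] F [ -2.2 -13.3   5.6] w 0.209 g 58.8
(np.float64(165.01769390360312), np.float64(0.049211664370496226))
```

The hard stop is found: the handle holds at 165° against 13 N, agreeing with the red mark. Backing off two turns.

Run:
```python
from h import *
c0=C+.05*az(157)[:2]; c1=C+.05*az(165.3)[:2]
print('cmd',c0); circ(165.3,15,12,q=c0); circ(165.3+180,15,12,q=C+.05*az(345.3)[:2])
```

```text
cmd [ 0.46897476 -0.25426344]
[-3.0, -20.0] [-6.1, -11.5] [-8.9, -9.6] [-11.0, -6.9] [-12.5, -3.9] [-13.0, -0.5] [-12.7, 2.9] [-11.5, 6.1] [-9.6, 8.9] [-6.9, 11.0] [-3.9, 12.5] [-0.5, 13.0] end [ 0.56336339 -0.2864879 ]
[2.9, 12.7] [6.1, 11.5] [8.9, 9.6] [11.0, 6.9] [12.5, 3.9] [13.0, 0.5] [12.7, -2.9] [11.5, -6.1] [9.6, -8.9] [6.9, -11.0] [3.9, -12.5] [0.5, -13.0] end [ 0.46663661 -0.2611121 ]
```

servo_tool([
  [[-3.1, -17.4, 0, 0, 0, 0, 10], [-6.1, -11.5, 0, 0, 0, 0, 10], [-8.9, -9.6, 0, 0, 0, 0, 10], [-11, -6.9, 0, 0, 0, 0, 10], [-12.5, -3.9, 0, 0, 0, 0, 10], [-13, -0.5, 0, 0, 0, 0, 10], [-12.7, 2.9, 0, 0, 0, 0, 10], [-11.5, 6.1, 0, 0, 0, 0, 10], [-9.6, 8.9, 0, 0, 0, 0, 10], [-6.9, 11, 0, 0, 0, 0, 10], [-3.9, 12.5, 0, 0, 0, 0, 10], [0, 0, 0, 0, 0, 0, 10]],
])

```text
time: 23.18
tool_pos: [0.5595, -0.2985, 0.1303]
tool_rot: [0.003, 0.173, 0.985, -0.001]
contact_force: [3.1, -0.1, 6.4]
gripper_width: 0.206
grasp_force: 59.1
```

Run:
```python
from h import *
rep(); print(ang(), 'exp',165.3+165-360, C+.05*az(330.3)[:2]); circ(330.3,15,12)
```

```text
t 23.175 pos [ 0.5595 -0.2985  0.1303] J [-0.61  0.13  1.67  0.    1.33 -1.83] F [ 3.1 -0.1  6.4] w 0.206 g 59.1
(np.float64(-29.073507765236357), np.float64(0.05089120621246986)) exp -29.69999999999999 [ 0.55843158 -0.29857293]
[0.5, 12.6] [2.9, 12.7] [6.1, 11.5] [8.9, 9.6] [11.0, 7.0] [12.5, 3.9] [13.0, 0.5] [12.7, -2.9] [11.5, -6.1] [9.6, -8.9] [7.0, -11.0] [3.9, -12.5] end [ 0.47156842 -0.24902707]
```

servo_tool([
  [[-0.4, 12.9, 0, 0, 0, 0, 10], [2.9, 12.7, 0, 0, 0, 0, 10], [6.1, 11.5, 0, 0, 0, 0, 10], [8.9, 9.6, 0, 0, 0, 0, 10], [11, 6.9, 0, 0, 0, 0, 10], [12.5, 3.9, 0, 0, 0, 0, 10], [13, 0.5, 0, 0, 0, 0, 10], [12.7, -2.9, 0, 0, 0, 0, 10], [11.5, -6.1, 0, 0, 0, 0, 10], [9.6, -8.9, 0, 0, 0, 0, 10], [6.9, -11, 0, 0, 0, 0, 10], [3.9, -12.5, 0, 0, 0, 0, 10]],
])

```text
time: 24.68
tool_pos: [0.4724, -0.2491, 0.1303]
tool_rot: [0.003, 0.174, 0.985, 0.0]
contact_force: [6.1, -0.6, 5.1]
gripper_width: 0.205
grasp_force: 59.1
```

servo_tool([
  [[0.5, -13, 0, 0, 0, 0, 10], [-2.9, -12.7, 0, 0, 0, 0, 10], [-6.1, -11.5, 0, 0, 0, 0, 10], [-8.9, -9.6, 0, 0, 0, 0, 10], [-11, -6.9, 0, 0, 0, 0, 10], [-12.5, -3.9, 0, 0, 0, 0, 10], [-13, -0.5, 0, 0, 0, 0, 10], [-12.7, 2.9, 0, 0, 0, 0, 10], [-11.5, 6.1, 0, 0, 0, 0, 10], [-9.6, 8.9, 0, 0, 0, 0, 10], [-6.9, 11, 0, 0, 0, 0, 10], [-3.9, 12.5, 0, 0, 0, 0, 10]],
])

```text
time: 26.18
tool_pos: [0.5587, -0.3001, 0.1303]
tool_rot: [0.002, 0.174, 0.985, -0.002]
contact_force: [-0.3, -4.7, 6.7]
gripper_width: 0.205
grasp_force: 59.2
```

Run:
```python
from h import *
rep(); print(ang(), 'exp cmd',330.3-360, C+.05*az(330.3)[:2])
```

```text
t 26.175 pos [ 0.5587 -0.3001  0.1303] J [-0.61  0.13  1.67 -0.    1.33 -1.83] F [-0.3 -4.7  6.7] w 0.205 g 59.2
(np.float64(-31.051613864568278), np.float64(0.05095497834582692)) exp cmd -29.69999999999999 [ 0.55843158 -0.29857293]
```

servo_tool([
  [[-0.5, 13, 0, 0, 0, 0, 10], [2.9, 12.7, 0, 0, 0, 0, 10], [6.1, 11.5, 0, 0, 0, 0, 10], [8.9, 9.6, 0, 0, 0, 0, 10], [11, 6.9, 0, 0, 0, 0, 10], [12.5, 3.9, 0, 0, 0, 0, 10], [13, 0.5, 0, 0, 0, 0, 10], [12.7, -2.9, 0, 0, 0, 0, 10], [11.5, -6.1, 0, 0, 0, 0, 10], [9.6, -8.9, 0, 0, 0, 0, 10], [6.9, -11, 0, 0, 0, 0, 10], [3.9, -12.5, 0, 0, 0, 0, 10]],
])

```text
time: 27.68
tool_pos: [0.4724, -0.2491, 0.1302]
tool_rot: [0.003, 0.174, 0.985, 0.0]
contact_force: [6.3, -0.3, 6.3]
gripper_width: 0.209
grasp_force: 59.1
```

servo_tool([
  [[0.3, -4, 0, 0, 0, 0, 10], [0, -4, 0, 0, 0, 0, 10], [0, -3, 0, 0, 0, 0, 10], [0, 0, 0, 0, 0, 0, 10], [0, 0, 0, 0, 0, 0, 10]],
])

```text
time: 28.3
tool_pos: [0.468, -0.2592, 0.1302]
tool_rot: [0.002, 0.174, 0.985, 0.0]
contact_force: [2.9, 0.5, 8.5]
gripper_width: 0.208
grasp_force: 59.4
```

Run:
```python
from h import *
q,o,s=now(); rep(); print(ang(), rel([.4673,-.2616,q[2]],o))
```

```text
t 28.3 pos [ 0.468  -0.2592  0.1302] J [-0.65 -0.1   1.91  0.    1.33 -1.87] F [2.9 0.5 8.5] w 0.208 g 59.4
(np.float64(162.78862073283622), np.float64(0.049215974866463875)) (array([-1.61967985e-01, -2.45566743e+00, -1.35878757e-03]), array([0., 0., 0.]))
```

servo_tool([
  [[-0.1, -1.5, 0, 0, 0, 0, 10], [-0.1, -1.1, 0, 0, 0, 0, 10], [0, 0, 0, 0, 0, 0, 10], [0, 0, 0, 0, 0, 0, 10]],
])

```text
time: 28.8
tool_pos: [0.4673, -0.2614, 0.1302]
tool_rot: [0.002, 0.174, 0.985, 0.0]
contact_force: [2.3, 2.3, 9.1]
gripper_width: 0.204
grasp_force: 59.5
```

servo_tool([
  [[0, -0.4, 0, 0, 0, 0, 10], [0, 0, 0, 0, 0, 0, 10], [0, 0, 0, 0, 0, 0, 10]],
])

```text
time: 29.18
tool_pos: [0.4673, -0.2617, 0.1302]
tool_rot: [0.002, 0.174, 0.985, 0.0]
contact_force: [2.0, 2.3, 9.1]
gripper_width: 0.207
grasp_force: 59.5
```

Run:
```python
from h import *
rep(); save('top','tz')
cap('t9',300,295,325,322); cap('tz',300,295,325,322); cap('tz',215,233,245,257)
manip.job_done()
```

```text
t 29.175 pos [ 0.4673 -0.2617  0.1302] J [-0.65 -0.1   1.9   0.    1.33 -1.87] F [2.  2.3 9.1] w 0.207 g 59.5
313.625 307.94444444444446 72.0
313.5 307.7972972972973 74.0
223.52336448598132 242.9532710280374 107.0
the job is handed in; nothing more can be done
```

Handed in at 29 s: bottle resting in the saddles foot-to-plate (the cradle really pointed towards the robot, not +y; the first grasp slipped and shifted the bottle ~5 mm upright), valve shut to its stop, backed off two turns by arm position, handle still gripped; the small bottles and jar were not re-measured afterwards.

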